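# Put the spice jars back in their caddy

## Task

Put the four glass spice jars back in the steel caddy, each standing upright in the plastic cup of the same colour as its cap. They are glass: keep them upright and lower them right into the cups, do not drop them. The white vitamin bottle and the small green flavouring bottle only look like spices: leave both standing where they are.

Things in the scene. Friction and masses are not known exactly. Their poses are not given: they have to be found in the camera images.
- jar_purple: Loose spice jar whose cap is purple: clear glass cylinder 42 mm across and 72 mm high with a white label, under a round purple screw cap 44 mm across from 72 to 98 mm height (total 98 mm, about 170 g), standing on the worktop. Origin at the centre of its underside, z up along the jar. Grip it from above by the cap, in any direction.
- jar_orange: Loose spice jar whose cap is orange: clear glass cylinder 42 mm across and 72 mm high with a white label, under a round orange screw cap 44 mm across from 72 to 98 mm height (total 98 mm, about 170 g), standing on the worktop. Origin at the centre of its underside, z up along the jar. Grip it from above by the cap, in any direction.
- jar_green: Loose spice jar whose cap is green: clear glass cylinder 42 mm across and 72 mm high with a white label, under a round green screw cap 44 mm across from 72 to 98 mm height (total 98 mm, about 170 g), standing on the worktop. Origin at the centre of its underside, z up along the jar. Grip it from above by the cap, in any direction.
- jar_yellow: Loose spice jar whose cap is yellow: clear glass cylinder 42 mm across and 72 mm high with a white label, under a round yellow screw cap 44 mm across from 72 to 98 mm height (total 98 mm, about 170 g), standing on the worktop. Origin at the centre of its underside, z up along the jar. Grip it from above by the cap, in any direction.
- cup_purple: The purple square open cup, fixed: 70 x 70 mm outside, 62 x 62 inside, 45 high, floor 4 thick. Origin: centre of its underside, 4 mm above the worktop; z up, x across the caddy, y along the row. Four cups stand in a row, 73 mm apart, colours in any order, in the caddy: a fixed steel tray 300 x 82 mm, rim 18 high, a wire handle 48 mm high at each end.
- cup_orange: The orange square open cup, fixed: 70 x 70 mm outside, 62 x 62 inside, 45 high, floor 4 thick. Origin: centre of its underside, 4 mm above the worktop; z up, x across the caddy, y along the row. Four cups stand in a row, 73 mm apart, colours in any order, in the caddy: a fixed steel tray 300 x 82 mm, rim 18 high, a wire handle 48 mm high at each end.
- cup_green: The green square open cup, fixed: 70 x 70 mm outside, 62 x 62 inside, 45 high, floor 4 thick. Origin: centre of its underside, 4 mm above the worktop; z up, x across the caddy, y along the row. Four cups stand in a row, 73 mm apart, colours in any order, in the caddy: a fixed steel tray 300 x 82 mm, rim 18 high, a wire handle 48 mm high at each end.
- cup_yellow: The yellow square open cup, fixed: 70 x 70 mm outside, 62 x 62 inside, 45 high, floor 4 thick. Origin: centre of its underside, 4 mm above the worktop; z up, x across the caddy, y along the row. Four cups stand in a row, 73 mm apart, colours in any order, in the caddy: a fixed steel tray 300 x 82 mm, rim 18 high, a wire handle 48 mm high at each end.
- vitamin_bottle: Look-alike, not a spice jar: opaque white plastic bottle 47 mm across with a beige label and a smaller orange cap (35 mm across), 90 mm high, loose on the worktop. Origin at the centre of its underside, z up.
- flavour_bottle: Look-alike, not a spice jar: small dark-green glass bottle 36 mm across, narrow green cap (23 mm across), 83 mm high, loose on the worktop. Origin at the centre of its underside, z up. Unlisted clutter near these things (butter, garlic, ramekin, wooden spoon, board) is under 60 mm high; taller things stand over 100 mm clear of any jar or cup.

How it is judged:
By the outcome, as a careful person would: the job done as asked, in the order asked, and still so for the second after the job is handed in, with the robot touching nothing.
It also fails if it takes over 102 s, if anything falls off the work surface, if the arm or the gripper's body presses on something with over 40 N, if the wrist force passes 120 N, or if a joint passes its speed limit or range.

## Robot

A 7-joint arm with a two-finger parallel gripper is mounted at the origin on the work surface. World frame = base frame: x ahead of the robot, y to its left, z up, the work surface at z = 0. Lengths are in m, angles in rad, forces in N, time in s.
With the tool pointing down it reaches from about 0.4 to 0.85 m from the base axis. Payload 10.4 kg.
Tool frame: the origin (TCP) lies between the finger pads; the fingertips stand manip.finger_overhang ahead of it and the grasp point (between the pads) lies 11 mm behind it (manip.finger_overhang is the distance from the TCP to the fingertips, in m); x points along the fingers, z is the direction in which the jaws open and shut, and the axes are right-handed (so a half turn about x gives the same grasp; the last joint's range is limited). The gripper opens to 85 mm and grips with 20 to 120 N. Pads are 22 mm wide; open, the fingers measure 114 mm over their backs; the gripper's body (76 mm by 85 mm) begins 54 mm behind the grasp point. The pads swing forward as they close: fully open they stand 13 mm farther back than shut.
Start: joints at [-1.184, 0.332, -0.065, 1.46, 0.022, 1.35, -0.088], TCP at [0.249, 0.573, 0.239] pointing down, gripper open.
Joint ranges: [-2.6, 2.6], [-0.5, 2.12], [-1.47, 1.34], [0.16, 2.42], [-1.27, 4.41], [0.06, 2.06], [-2.6, 2.6]. Speed limits (rad/s): [2.22, 2.22, 2.79, 2.79, 3.14, 3.14, 3.14].

## Interface

Orientations are given as a unit quaternion [x, y, z, w].
In Python, from workcell import get_obs, camera, workorder, manip gives the robot as it stands. The module is installed in compiled form; this text tells all that it offers.
- The arm moves only by the tool play_rows, never from a script. Its argument "increments" is text: rows parted by semicolons, each of 4 numbers parted by spaces: the shift along the tool's x, y, z in m, then the turn about the tool's x in rad. A call has 1 to 20 rows; each row shifts and turns the pose as measured when the row begins, along the tool's axes as they then stand; what a row does not reach is not made up. A row lasts 1/10 s, in which the tool goes at most 50 mm and 8.59 degrees, less where a joint would pass 70% of its speed; a pose out of reach is approached as far as the arm can. A call is refused whole if a number of a shift passes 0.05 or a number of a turn 0.15, either way. A call with a gripper value outside its range is refused whole. "hand" is the gripper command: -1 is fully open, 1 is shut, values between are in proportion, set as the call begins (left out, the last holds). The fingers move at their own pace and stop on an object; "squeeze" is the grip in N (left out, the last holds). Time passes only in rows, so rows that do not move let the fingers close. It gives the time, the measured TCP pose, the force and the opening at its end, in the units of the state.
- get_obs(): the state, without advancing time (a new reading comes with each control period).
- camera(name): name is "scene" or "top" or "wrist"; returns a dict with "img" (420x560x3 uint8, blue, green, red), "fov_y" (degrees; the focal length in pixels is half the picture's height over the tangent of half this angle, whatever the lens; pixels are square), "cx", "cy" (the principal point, pixels), "R" (3x3) and "t" (3): a world point X has camera coordinates R X + t; the wrist camera has in their place "tool_from_camera" (4x4, takes a point from camera to tool coordinates, whose origin is the TCP and whose axes are the tool frame's). Camera axes: x right, y down, z forward; pixel columns grow to the right and rows downward; lengths in m; the calibration is good to about 2 mm. A picture is of the moment at which its call begins: read the wrist's pose just before it. There is no depth.
- workorder.hand_in(): hands the job in, once; it reports no verdict.
The state is a dict: "clock": time; "joint_pos": joint angles; "joint_velocities": joint speeds; "tau": joint torques, N m; "position": TCP position; "ee_rot": TCP orientation; "ft_force": force on the tool from outside, world axes, zero at the start; "torque": the same for the moment, N m; "grip_width": opening from 0.0 (shut) to 1.0 (fully open).
Only numpy, scipy, OpenCV 4.12 (cv2) and the standard library are available. Lean on these libraries where they do the work, as an engineer would, in place of code of your own. Each camera call takes 0.05 s, during which the arm holds its last target.

## Working session

There is one attempt and no reset: what is moved stays moved. The work goes in short steps, Python scripts to look and compute and a tool call to move; the robot and the scene stay as the last step left them, time stands still between calls to the robot, and variables do not carry over. Pictures are saved under pics/ and viewed, and the job is handed in when it is done.

Besides the shell and the picture viewer there is one more tool, called as a command line: name --argument value ..., lists and objects as JSON in quotes. play_rows: Moves the arm, as the interface text tells. Its arguments: {"type":"object","properties":{"increments":{"type":"string"},"hand":{"type":"number"},"squeeze":{"type":"number"}},"required":["increments"]}

```bash
mkdir -p pics; ls; python3 - <<'E'
from workcell import get_obs,camera,workorder,manip
import cv2,numpy as np
o=get_obs()
for k,v in o.items(): print(k,v)
print(manip.finger_overhang)
for n in("scene","top","wrist"):
    c=camera(n); cv2.imwrite(f"pics/{n}0.png",c["img"]); print(n,{k:v for k,v in c.items() if k!="img"})
E
```

```text
pics
clock 0.0
joint_pos [-1.18359275  0.33286524 -0.06468728  1.46096862  0.02163023  1.3498933
 -0.08848707]
joint_velocities [-5.49812896e-04  9.49703200e-04  2.49155622e-03  3.36110663e-05
 -7.84164964e-04 -9.43772303e-04  1.43094926e-03]
tau [ 1.11678560e-04 -6.25438571e+01  4.85648692e-02 -3.91617930e+01
  1.61250302e-02  9.37184610e-03 -7.03717592e-05]
position [0.24889058 0.57289803 0.23850701]
ee_rot [-0.38812164  0.59167468  0.38750534  0.5908657 ]
ft_force [0.21177057 1.06215293 0.12750605]
torque [ 0.06534633 -0.0125439   0.06128502]
grip_width 0.9970151792625119
0.008
scene {'fov_y': 54.91318710494582, 'cx': 277.18632116105476, 'cy': 211.38245799114674, 'R': array([[ 0.60787894,  0.79396387, -0.01022562],
       [ 0.64486897, -0.50115998, -0.57704652],
       [-0.46327876,  0.34418024, -0.81664726]]), 't': array([-0.33703109, -0.33532242,  1.14801518])}
top {'fov_y': 55.852100132459896, 'cx': 275.70356711225907, 'cy': 204.077100002945, 'R': array([[ 0.0228856 , -0.99963074,  0.01465053],
       [-0.99738031, -0.02383502, -0.06829642],
       [ 0.06862039, -0.01304914, -0.9975575 ]]), 't': array([-0.03829857,  0.56736425,  0.80423689])}
wrist {'fov_y': 69.84585816527618, 'cx': 279.2305014705162, 'cy': 208.04047967650632, 'tool_from_camera': array([[ 4.23289756e-04, -2.60891924e-01,  9.65367922e-01,
        -1.35281952e-01],
       [ 3.52201960e-04, -9.65367910e-01, -2.60892075e-01,
         6.64957513e-02],
       [ 9.99999848e-01,  4.50437417e-04, -3.16743700e-04,
         1.68371997e-03],
       [ 0.00000000e+00,  0.00000000e+00,  0.00000000e+00,
         1.00000000e+00]])}
```

View pics/top0.png

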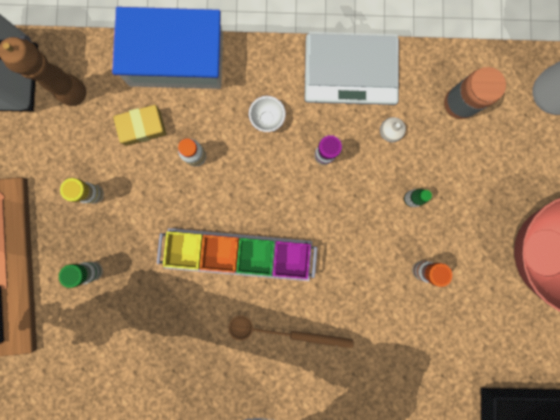

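View pics/scene0.png

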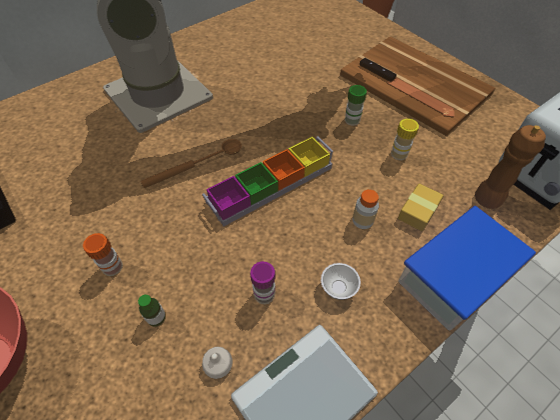

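View pics/wrist0.png

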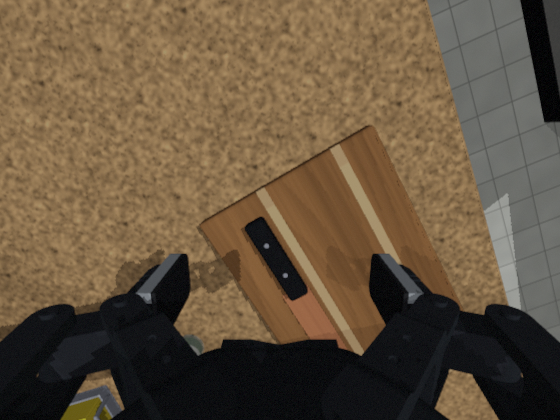

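```bash
cat > h.py <<'E'
import numpy as np,cv2
from scipy.spatial.transform import Rotation as Ro
from workcell import get_obs,camera,workorder,manip
def f(c): return 210/np.tan(np.radians(c["fov_y"]/2))
def back(c,u,v,z):
    d=np.array([(u-c["cx"])/f(c),(v-c["cy"])/f(c),1.]); R=c["R"];o=-R.T@c["t"]; d=R.T@d
    return o+d*(z-o[2])/d[2]
def proj(c,X):
    p=c["R"]@np.array(X)+c["t"]; return p[:2]/p[2]*f(c)+[c["cx"],c["cy"]]
E
python3 - <<'E'
from h import *
t=camera("top");s=camera("scene")
print(-t["R"].T@t["t"],-s["R"].T@s["t"],f(t))
for n,u,v in [("t",0,0)]: pass
pts=[("yj",72,190,.098),("gj",72,275,.098),("vit",188,148,.09),("pj",329,147,.098),("oj",439,275,.098),("flav",424,196,.083),("cy",184,250,.049),("co",220,253,.049),("cg",256,256,.049),("cp",293,258,.049)]
for n,u,v,z in pts:
    X=back(t,u,v,z); print(n,X.round(3),np.hypot(*X[:2]).round(3),"scene px",proj(s,X).round(0))
img=cv2.resize(t["img"],None,fx=3,fy=3,interpolation=cv2.INTER_CUBIC)
def crop(u0,v0,u1,v1): return img[3*v0:3*v1,3*u0:3*u1]
def sc(im,w,h): return cv2.resize(im,(w,h))
a=np.hstack([crop(50,170,110,230),crop(50,250,110,310),crop(165,125,225,185),crop(300,125,360,185)])
b=np.hstack([crop(405,245,465,305),crop(390,170,450,230),crop(150,220,270,280)])
b2=np.hstack([crop(210,225,330,285)]);
cv2.imwrite("pics/c1.png",np.vstack([a,b])); cv2.imwrite("pics/c2.png",cv2.resize(t["img"][220:290,150:330],None,fx=4.4,fy=4.4,interpolation=cv2.INTER_CUBIC))
E
```

```text
[ 0.51156737 -0.01426668  0.84158258] [ 0.95296418 -0.29558381  0.74058046] 396.18529803481294
yj [0.58  0.358 0.098] 0.682 scene px [408. 125.]
gj [0.423 0.349 0.098] 0.548 scene px [357.  92.]
vit [0.667 0.146 0.09 ] 0.683 scene px [368. 196.]
pj [ 0.674 -0.123  0.098] 0.685 scene px [263. 271.]
oj [ 0.437 -0.332  0.098] 0.549 scene px [ 96. 242.]
flav [ 0.586 -0.31   0.083] 0.663 scene px [146. 298.]
cy [0.47  0.155 0.049] 0.495 scene px [308. 152.]
co [0.466 0.084 0.049] 0.474 scene px [283. 165.]
cg [0.462 0.012 0.049] 0.462 scene px [256. 179.]
cp [ 0.459 -0.061  0.049] 0.464 scene px [228. 195.]
```

View pics/c1.png

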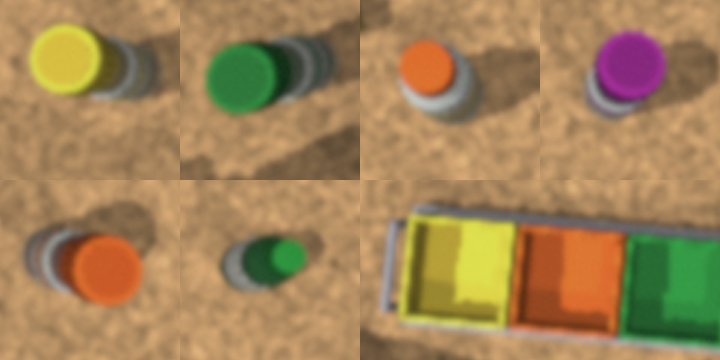

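View pics/c2.png

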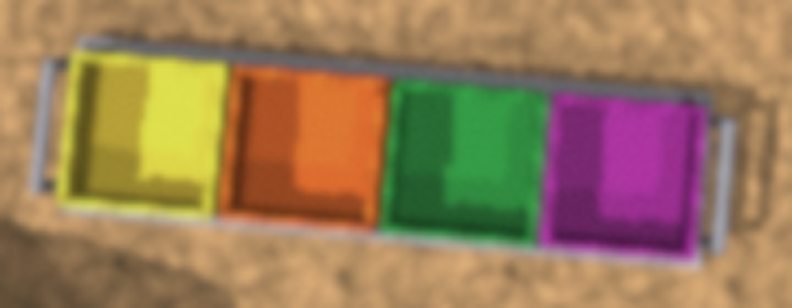

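```bash
cat >> h.py <<'E'
def to(x,y,z,o=None):
    o=o or get_obs(); R=Ro.from_quat(o["ee_rot"]).as_matrix()
    d=np.array([x,y,z])-o["position"]; return (R.T@d).round(4)
def st():
    o=get_obs(); R=Ro.from_quat(o["ee_rot"]).as_matrix()
    print("t",round(o["clock"],2),"pos",o["position"].round(4),"yaw z",np.degrees(np.arctan2(R[1,2],R[0,2])).round(2),"xaxis",R[:,0].round(3),"F",o["ft_force"].round(1),"w",round(o["grip_width"],3)); return o
E
python3 - <<'E'
from h import *
st();R=Ro.from_quat(get_obs()["ee_rot"]).as_matrix();print(R.round(3))
t=camera("top");s=camera("scene")
def blob(c,u,v,name,r=26):
    h=cv2.cvtColor(c["img"],cv2.COLOR_BGR2HSV).astype(int); h0=h[v,u]
    m=((abs((h[...,0]-h0[0]+90)%180-90)<6)&(h[...,1]>h0[1]*.75)&(h[...,2]>h0[2]*.75)).astype(np.uint8)
    n,l,stt,ce=cv2.connectedComponentsWithStats(m); k=l[v,u]
    (cc,rr)=cv2.minEnclosingCircle(np.argwhere(l==k)[:,::-1].astype(np.float32)); 
    return ce[k],stt[k],cc,rr
for n,u,v in [("y",72,190),("g",72,275),("p",330,147),("o",440,275),("vit",188,148)]:
    ce,b,cc,rr=blob(t,u,v,n); X=back(t,*ce,.098)
    print(n,ce.round(1),b,np.round(cc,1),round(rr,1),X.round(4), "diam",2*rr/f(t)*(.8416-.098), "scene",proj(s,X).round(1))
q=lambda x,y:back(t,150+(x+.5)/4.4-.5,220+(y+.5)/4.4-.5,.049)
TL,TR,BR,BL=q(72,50),q(708,97),q(697,258),q(60,207)
for a,b in((TL,TR),(TR,BR),(BR,BL),(BL,TL)): print(np.linalg.norm(a-b))
C=(TL+TR+BR+BL)/4; d=(TL+BL-TR-BR);d/=np.linalg.norm(d);e=TL+TR-BL-BR;e/=np.linalg.norm(e);print("C",C,"y",d,"x",e,np.degrees(np.arctan2(e[1],e[0])),np.degrees(np.arctan2(-d[0],d[1])))
for n,k in zip("yogp",(1.5,.5,-.5,-1.5)):
    X=C+d*.073*k; print("cup",n,X.round(4),proj(s,X).round(1))
E
```

```text
t 0.25 pos [0.249  0.5731 0.2389] yaw z 66.52 xaxis [-0.    -0.001 -1.   ] F [ 0.9  0.3 -0.8] w 1.001
[[-0.    -0.917  0.398]
 [-0.001  0.398  0.917]
 [-1.    -0.    -0.001]]
y [ 71.  189.2] [ 60 177  23  25 447] [ 71.1 189.1] 12.1 [0.5815 0.3598 0.098 ] diam 0.04547526286784786 scene [409.1 125. ]
g [ 70.5 275.7] [ 60 265  22  22 378] [ 70.3 275.5] 11.2 [0.4214 0.3514 0.098 ] diam 0.04193896073727109 scene [357.3  90.9]
p [329.7 146.7] [319 136  22  22 381] [329.7 146.7] 11.0 [ 0.6747 -0.1242  0.098 ] diam 0.0412810356532085 scene [262.1 271.2]
o [440.4 274.7] [429 263  24  24 451] [440.2 274.8] 12.3 [ 0.4377 -0.3349  0.098 ] diam 0.04613740865607846 scene [ 95.1 242.8]
vit [186.5 146.6] [178 138  18  18 243] [186.5 146.8] 8.9 [0.6677 0.1473 0.098 ] diam 0.03347739397446963 scene [369.5 193.8]
0.28842884178808675
0.0724376973099336
0.2872241978019303
0.07045531162449882
C [0.46426035 0.04976279 0.049     ] y [0.05431802 0.99852369 0.        ] x [ 0.99906623 -0.04320498  0.        ] -2.4762340156506433 -3.1137254474906375
cup y [0.4702 0.1591 0.049 ] [309.1 151.5]
cup o [0.4662 0.0862 0.049 ] [283.5 164.8]
cup g [0.4623 0.0133 0.049 ] [256.5 178.9]
cup p [ 0.4583 -0.0596  0.049 ] [228.1 193.7]
```

play_rows --increments "0 0 0 0.15;0 0 0 0.15;0 0 0 0.15;0 0 0 0.15;0 0 0 0.15;0 0 0 0.15;0 0 0 0.15;0 0 0 0.15;0 0 0 0.05;0 0 0 0" --hand -1 --squeeze 40

```text
clock: 1.35
position: [0.2488, 0.5729, 0.2386]
ee_rot: [0.036, 0.706, -0.036, 0.706]
ft_force: [0.3, -0.2, -0.4]
grip_width: 0.998
```

```bash
python3 - <<'E'
from h import *
st(); print(to(.4214,.3514,.2))
E
```

```text
t 1.35 pos [0.2488 0.5729 0.2386] yaw z -5.82 xaxis [-0.001 -0.001 -1.   ] F [ 0.3 -0.2 -0.4] w 0.998
[ 0.0388 -0.2028  0.1942]
```

play_rows --increments "0 -0.02 0.02 -0.05;0 -0.03 0.03 0;0 -0.03 0.03 0;0 -0.03 0.03 0;0 -0.03 0.03 0;0 -0.03 0.03 0;0.01 -0.02 0.02 0;0 0 0 0;0 0 0 0"

```text
clock: 2.25
position: [0.4346, 0.3672, 0.2281]
ee_rot: [0.01, 0.707, -0.01, 0.707]
ft_force: [-0.7, 0.8, -0.5]
grip_width: 1.0
```

```bash
python3 - <<'E'
from h import *
st(); print(to(.4214,.3514,.072))
w=camera("wrist"); cv2.imwrite("pics/w1.png",w["img"])
o=get_obs();R=Ro.from_quat(o["ee_rot"]).as_matrix();T=w["tool_from_camera"]
for X in [(.4214,.3514,.098),(.4214,.3514,0)]:
    p=np.linalg.inv(T)@np.r_[R.T@(np.array(X)-o["position"]),1]; print(p[:2]/p[2]*f(w)+[w["cx"],w["cy"]])
E
```

```text
t 2.25 pos [0.4346 0.3672 0.2281] yaw z -1.6 xaxis [-0.  0. -1.] F [-0.7  0.8 -0.5] w 1.0
[ 0.1561 -0.0162 -0.0127]
[265.33275668 220.38521346]
[268.89879114 196.56583367]
```

View pics/w1.png

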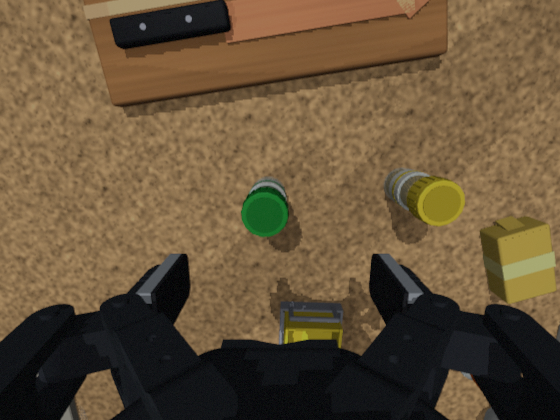

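```bash
python3 - <<'E'
from h import *
s=camera("scene");o=get_obs();w=camera("wrist")
R=Ro.from_quat(o["ee_rot"]).as_matrix();T=w["tool_from_camera"]
c=dict(w);Wc=np.eye(4);Wc[:3,:3]=R;Wc[:3,3]=o["position"];Wc=Wc@T;I=np.linalg.inv(Wc);c["R"]=I[:3,:3];c["t"]=I[:3,3]
print("g wrist",back(c,265.5,214,.098),"y wrist",back(c,439,201,.098), back(c,*[265.5,214],.1))
print("yproj",proj(c,(.5815,.3598,.098)))
a=cv2.resize(s["img"][75:125,335:385],None,fx=7,fy=7,interpolation=cv2.INTER_CUBIC)
b=cv2.resize(s["img"][105:155,385:435],None,fx=7,fy=7,interpolation=cv2.INTER_CUBIC)
for im,p,x0,y0 in((a,(357.3,90.9),335,75),(b,(409.1,125),385,105)): cv2.circle(im,(int((p[0]-x0)*7),int((p[1]-y0)*7)),4,(0,0,255),-1)
cv2.imwrite("pics/s1.png",np.hstack([a,b]))
E
```

```text
g wrist [0.42121751 0.35827716 0.098     ] y wrist [0.57912325 0.36637205 0.098     ] [0.42132956 0.3588583  0.1       ]
yproj [440.80674783 207.92029411]
```

View pics/s1.png

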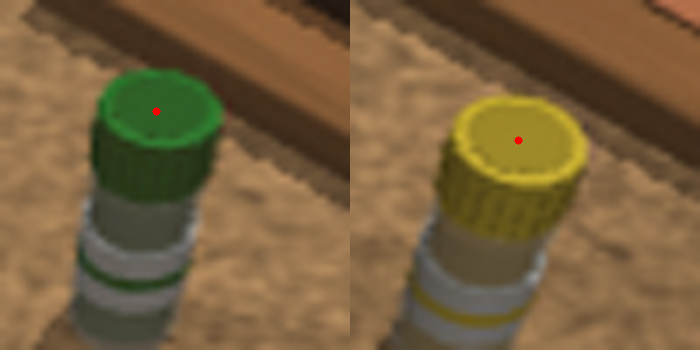

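play_rows --increments "0.02 -0.007 -0.006 0.02;0.02 -0.007 -0.006 0;0.02 0 0 0;0 0 0 0;0 0 0 0"

```text
clock: 2.9
position: [0.417, 0.3607, 0.1681]
ee_rot: [0.014, 0.707, -0.011, 0.707]
ft_force: [0.3, 1.4, 0.3]
grip_width: 1.004
```

```bash
cat >> h.py <<'E'
def wr():
    o=get_obs();w=camera("wrist")
    R=Ro.from_quat(o["ee_rot"]).as_matrix();T=w["tool_from_camera"]
    c=dict(w);Wc=np.eye(4);Wc[:3,:3]=R;Wc[:3,3]=o["position"];Wc=Wc@T;I=np.linalg.inv(Wc);c["R"]=I[:3,:3];c["t"]=I[:3,3]; return c
E
python3 - <<'E'
from h import *
st(); print(to(.4214,.354,.072))
c=wr();cv2.imwrite("pics/w2.png",c["img"])
for y in(.3514,.358): print(proj(c,(.4214,y,.098)))
t=camera("top");cv2.imwrite("pics/t2.png",t["img"]); print(proj(t,get_obs()["position"]))
E
```

```text
t 2.9 pos [0.417  0.3607 0.1681] yaw z -1.99 xaxis [ 0.     0.004 -1.   ] F [0.3 1.4 0.3] w 1.004
[ 0.0961 -0.0069  0.0046]
[285.59201936 236.60802234]
[285.32648124 227.98289398]
[ 43.63878313 282.71234552]
```

View pics/w2.png

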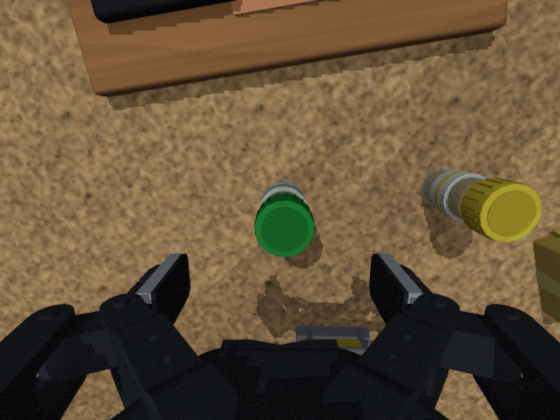

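View pics/t2.png

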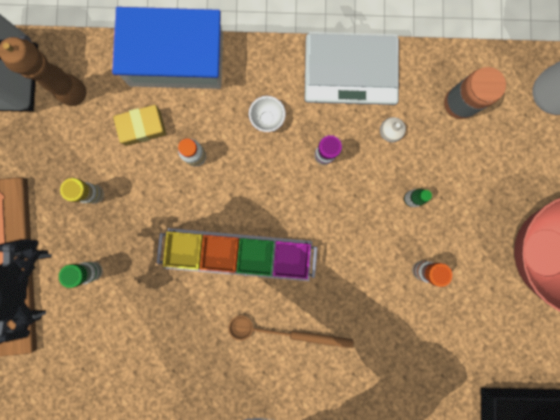

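play_rows --increments "0.02 -0.006 0.0045 0.015;0.02 0 0 0;0.02 0 0 0;0.02 0 0 0;0.016 0 0 0;0 0 0 0;0 0 0 0"

```text
clock: 3.7
position: [0.4258, 0.3604, 0.0776]
ee_rot: [0.022, 0.704, -0.012, 0.71]
ft_force: [0.3, 0.7, 0.1]
grip_width: 1.001
```

```bash
python3 - <<'E'
from h import *
st(); print(to(.4214,.354,.072))
c=wr();cv2.imwrite("pics/w3.png",c["img"])
s=camera("scene");cv2.imwrite("pics/s3.png",cv2.resize(s["img"][30:180,280:480],None,fx=4,fy=4,interpolation=cv2.INTER_CUBIC))
E
```

```text
t 3.7 pos [0.4258 0.3604 0.0776] yaw z -2.77 xaxis [ 0.009  0.014 -1.   ] F [0.3 0.7 0.1] w 1.001
[ 0.0054 -0.0067 -0.0042]
```

View pics/w3.png

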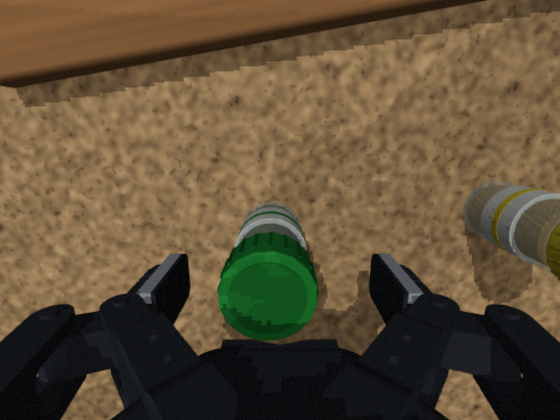

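View pics/s3.png

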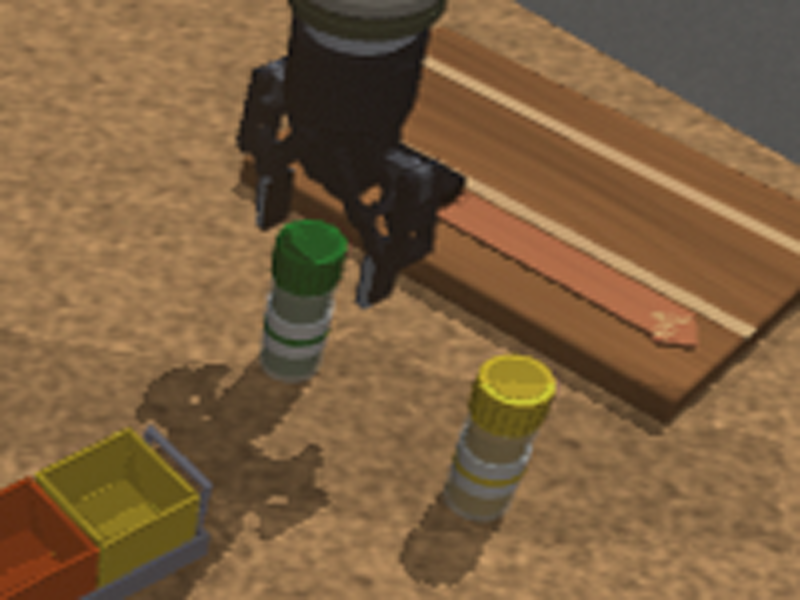

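```bash
python3 - <<'E'
from h import *
c=wr();o=get_obs();R=Ro.from_quat(o["ee_rot"]).as_matrix();s=camera("scene")
for a in(.008,0,-.011,-.024):
  for zz in(-.0425,.0425):
    X=o["position"]+R@np.array([a,0,zz]); p=proj(s,X); print(a,zz,proj(c,X).round(1),((p-[280,30])*4).round(0))
for y in(.3514,.357): print(proj(c,(.4214,y,.098)), (proj(s,(.4214,y,.098))-[280,30])*4)
E
```

```text
0.008 -0.0425 [197.2 261.9] [274. 243.]
0.008 0.0425 [361.1 262. ] [364. 315.]
0 -0.0425 [192.9 268.9] [275. 233.]
0 0.0425 [365.4 269. ] [366. 304.]
-0.011 -0.0425 [186.3 279.9] [278. 219.]
-0.011 0.0425 [372. 280.] [369. 290.]
-0.024 -0.0425 [177.  295.3] [280. 201.]
-0.024 0.0425 [381.3 295.4] [373. 273.]
[270.30181085 309.14108415] [309.44117741 243.60100105]
[269.5823443  297.63174604] [316.03968339 239.9770193 ]
```

```bash
python3 - <<'E'
from h import *
c=wr();o=get_obs();R=Ro.from_quat(o["ee_rot"]).as_matrix();s=camera("scene")
k=4
im=cv2.resize(c["img"][225:365,110:310],None,fx=k,fy=k,interpolation=cv2.INTER_CUBIC)
for a,col in((-.005,(0,0,255)),(-.03,(255,0,0))):
  for y in(-.011,0,.011):
    p=(proj(c,o["position"]+R@np.array([a,y,-.0425]))-[110,225]+.5)*k; cv2.circle(im,tuple(p.astype(int)),4,col,-1)
cv2.imwrite("pics/w4.png",im)
im=cv2.resize(s["img"][50:120,320:420],None,fx=8,fy=8,interpolation=cv2.INTER_CUBIC)
for zz in(-.0425,.0425):
 for a,col in((-.005,(0,0,255)),(-.03,(255,0,0))):
  for y in(-.011,0,.011):
    p=(proj(s,o["position"]+R@np.array([a,y,zz]))-[320,50]+.5)*8; cv2.circle(im,tuple(p.astype(int)),4,col,-1)
cv2.imwrite("pics/s4.png",im)
E
```

```text
(no output)
```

View pics/w4.png

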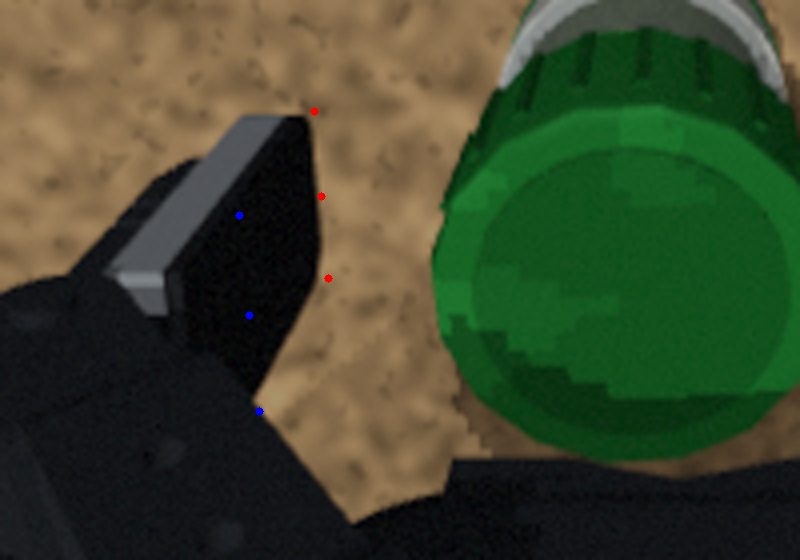

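View pics/s4.png

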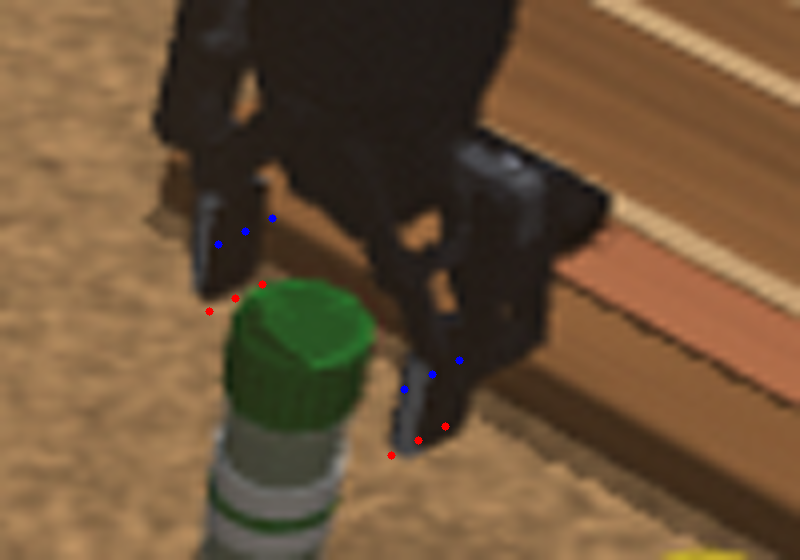

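play_rows --increments "0.005 -0.005 -0.004 0;0 0 0 0"

```text
clock: 4.2
position: [0.4212, 0.3551, 0.0722]
ee_rot: [0.022, 0.704, -0.012, 0.71]
ft_force: [0.1, 0.8, -0.0]
grip_width: 0.999
```

play_rows --increments "0 0 0 0;0 0 0 0;0 0 0 0;0 0 0 0;0 0 0 0;0 0 0 0;0 0 0 0;0 0 0 0" --hand 1 --squeeze 40

```text
clock: 5.0
position: [0.4211, 0.3551, 0.0724]
ee_rot: [0.022, 0.704, -0.012, 0.71]
ft_force: [0.0, 0.0, 1.5]
grip_width: 0.506
```

```bash
python3 - <<'E'
from h import *
st()
s=camera("scene");cv2.imwrite("pics/s5.png",cv2.resize(s["img"][50:125,310:410],None,fx=7,fy=7,interpolation=cv2.INTER_CUBIC))
E
```

```text
t 5.0 pos [0.4211 0.3551 0.0724] yaw z -2.78 xaxis [ 0.01   0.014 -1.   ] F [0.  0.  1.5] w 0.506
```

View pics/s5.png

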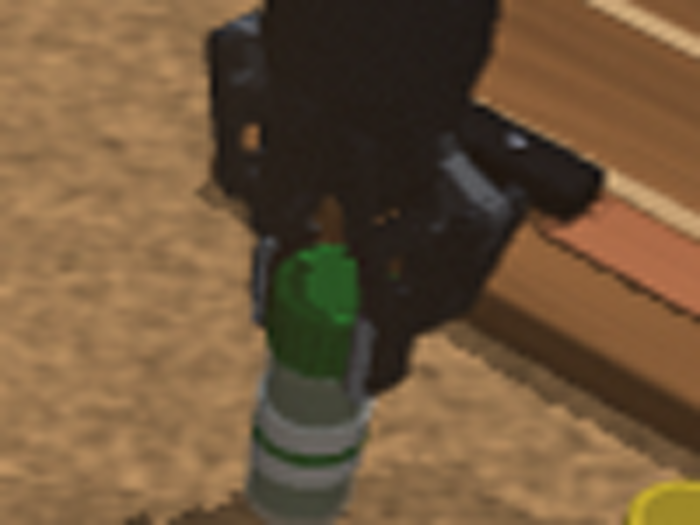

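play_rows --increments "-0.02 0 0 0;-0.02 0 0 0;-0.03 0 0 0;-0.03 0 0 0;-0.03 0 0 0;-0.02 0 0 0;0 0 0 0"

```text
clock: 5.75
position: [0.4182, 0.3512, 0.2245]
ee_rot: [0.02, 0.705, -0.014, 0.709]
ft_force: [0.5, -0.3, -2.1]
grip_width: 0.508
```

```bash
python3 - <<'E'
from h import *
st(); print(to(.4623,.0163,.21))
E
```

```text
t 5.75 pos [0.4182 0.3512 0.2245] yaw z -2.79 xaxis [ 0.005  0.009 -1.   ] F [ 0.5 -0.3 -2.1] w 0.508
[ 0.0117 -0.3325  0.0603]
```

Held (weight ≈2 N on sensor). Move across at height.

play_rows --increments "0 -0.02 0.003 0;0 -0.03 0.006 0;0 -0.03 0.006 0;0 -0.03 0.006 0;0 -0.03 0.006 0;0 -0.03 0.006 0;0 -0.03 0.006 0;0 -0.03 0.006 0;0 -0.03 0.006 0;0 -0.03 0.005 0;0 -0.02 0.004 0;0 -0.01 0 0;0 0 0 0;0 0 0 0"

```text
clock: 7.15
position: [0.4533, 0.0055, 0.2032]
ee_rot: [0.018, 0.713, -0.019, 0.701]
ft_force: [-0.3, -0.0, -1.2]
grip_width: 0.507
```

```bash
python3 - <<'E'
from h import *
o=st(); print(to(.4623,.0163,.082)); print(o["joint_pos"].round(2))
t=camera("top");cv2.imwrite("pics/t6.png",cv2.resize(t["img"][170:320,130:350],None,fx=3.5,fy=3.5,interpolation=cv2.INTER_CUBIC))
E
```

```text
t 7.15 pos [0.4533 0.0055 0.2032] yaw z -3.03 xaxis [-0.016 -0.002 -1.   ] F [-0.3 -0.  -1.2] w 0.507
[0.121  0.0115 0.0104]
[-0.67 -0.04  0.55  1.95  0.02  1.24 -0.18]
```

View pics/t6.png

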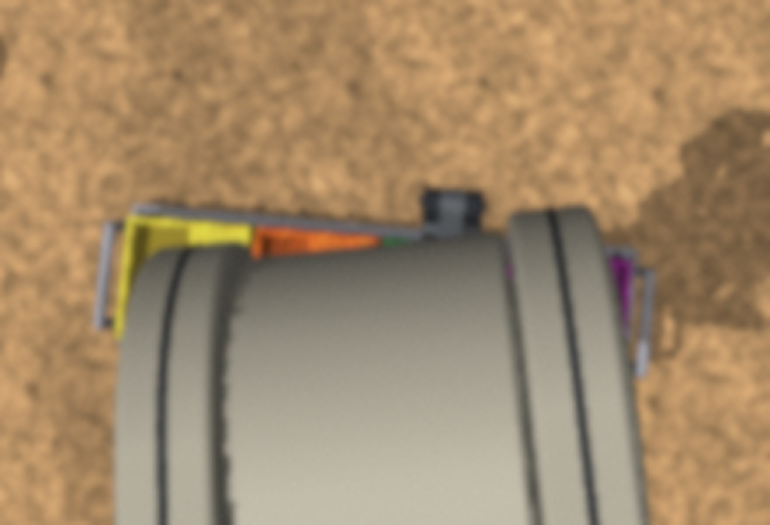

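play_rows --increments "0.01 0.006 0.005 0;0.02 0.005 0.005 0;0.02 0 0 0;0.013 0 0 0;0 0 0 0;0 0 0 0"

```text
clock: 7.8
position: [0.464, 0.0246, 0.1348]
ee_rot: [0.014, 0.713, -0.015, 0.701]
ft_force: [-0.7, 0.2, -1.4]
grip_width: 0.506
```

```bash
python3 - <<'E'
from h import *
o=st(); print(to(.4623,.0163,.082))
s=camera("scene");cv2.imwrite("pics/s6.png",cv2.resize(s["img"][110:220,190:340],None,fx=5,fy=5,interpolation=cv2.INTER_CUBIC))
c=wr();cv2.imwrite("pics/w6.png",c["img"])
E
```

```text
t 7.8 pos [0.464  0.0246 0.1348] yaw z -2.39 xaxis [-0.017 -0.001 -1.   ] F [-0.7  0.2 -1.4] w 0.506
[ 0.0528 -0.0083 -0.0005]
```

View pics/s6.png

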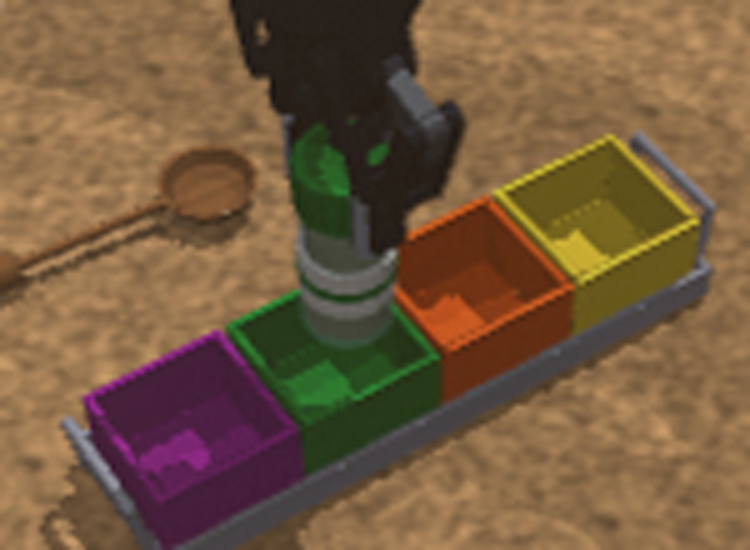

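View pics/w6.png

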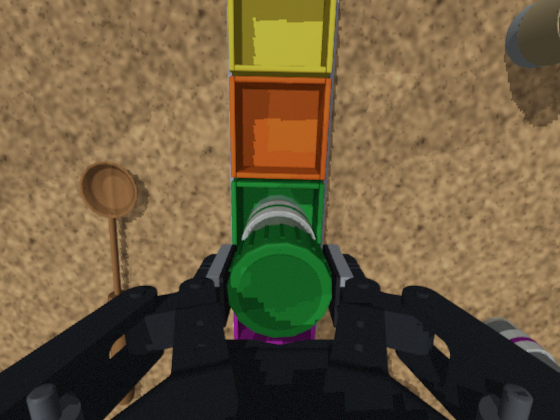

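play_rows --increments "0 -0.008 0 0;0 0 0 0"

```text
clock: 8.1
position: [0.4646, 0.016, 0.1364]
ee_rot: [0.014, 0.712, -0.015, 0.702]
ft_force: [0.5, -0.0, -2.0]
grip_width: 0.506
```

```bash
python3 - <<'E'
from h import *
o=st(); print(to(.4623,.0163,.082))
c=wr();cv2.imwrite("pics/w7.png",c["img"][:,180:380])
p=(.4623,.0133)
d=np.array([.0543,.9985])
for k in(.5,1.5): q=np.array(p)+d*.073*k; print(k,q,proj(c,(*q,.049)))
E
```

```text
t 8.1 pos [0.4646 0.016  0.1364] yaw z -2.38 xaxis [-0.014 -0.    -1.   ] F [ 0.5 -0.  -2. ] w 0.506
[ 0.0544  0.0002 -0.0015]
0.5 [0.46428195 0.04974525] [278.57564868 173.89742577]
1.5 [0.46824585 0.12263575] [279.93187372  67.18014031]
```

View pics/w7.png

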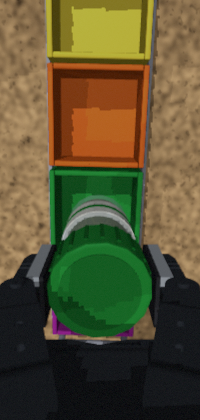

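play_rows --increments "0.015 0 -0.0015 0;0.015 0 0 0;0.01 0 0 0;0.005 0 0 0;0 0 0 0"

```text
clock: 8.65
position: [0.4641, 0.0168, 0.0919]
ee_rot: [0.016, 0.71, -0.014, 0.704]
ft_force: [-0.4, 0.0, -1.8]
grip_width: 0.505
```

```bash
python3 - <<'E'
from h import *
o=st(); print(to(.4623,.0163,.0804))
E
```

```text
t 8.65 pos [0.4641 0.0168 0.0919] yaw z -2.43 xaxis [-0.01   0.002 -1.   ] F [-0.4  0.  -1.8] w 0.505
[ 0.0115 -0.0006 -0.0017]
```

play_rows --increments "0.005 0 -0.001 0;0.004 0 0 0;0.0015 0 0 0;0 0 0 0"

```text
clock: 9.05
position: [0.4638, 0.0171, 0.0817]
ee_rot: [0.016, 0.71, -0.014, 0.704]
ft_force: [0.3, 0.1, -2.4]
grip_width: 0.503
```

play_rows --increments "0.0015 0 0 0;0.001 0 0 0;0 0 0 0"

```text
clock: 9.35
position: [0.4644, 0.0171, 0.0811]
ee_rot: [0.016, 0.71, -0.014, 0.704]
ft_force: [-0.0, -0.6, -1.4]
grip_width: 0.505
```

play_rows --increments "0.002 0 0 0;0.002 0 0 0;0 0 0 0"

```text
clock: 9.65
position: [0.4654, 0.0171, 0.0812]
ee_rot: [0.018, 0.709, -0.013, 0.704]
ft_force: [0.5, -0.4, -2.0]
grip_width: 0.506
```

```bash
python3 - <<'E'
from h import *
o=st();print(o["joint_pos"].round(3),o["torque"].round(2))
s=camera("scene");cv2.imwrite("pics/s8.png",cv2.resize(s["img"][110:220,190:340],None,fx=5,fy=5,interpolation=cv2.INTER_CUBIC))
E
```

```text
t 9.65 pos [0.4654 0.0171 0.0812] yaw z -2.48 xaxis [-0.007  0.007 -1.   ] F [ 0.5 -0.4 -2. ] w 0.506
[-0.644  0.156  0.555  2.067 -0.109  0.952 -0.074] [-0.01 -0.02 -0.06]
```

View pics/s8.png

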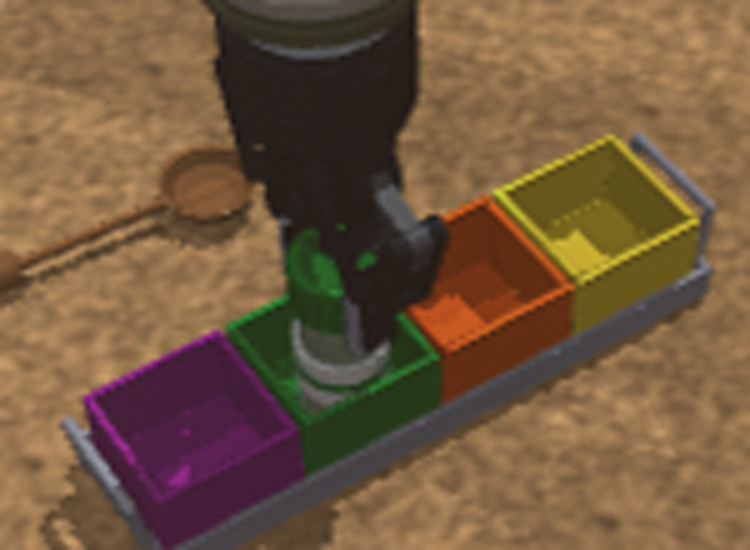

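play_rows --increments "0.003 0 -0.001 0;0 0 0 0"

```text
clock: 9.9
position: [0.4664, 0.0172, 0.081]
ee_rot: [0.018, 0.708, -0.012, 0.706]
ft_force: [-0.4, 0.4, -1.9]
grip_width: 0.501
```

play_rows --increments "0.003 0 0 0;0 0 0 0"

```text
clock: 10.1
position: [0.4675, 0.0175, 0.0809]
ee_rot: [0.019, 0.708, -0.012, 0.706]
ft_force: [-0.3, -1.2, -2.4]
grip_width: 0.503
```

play_rows --increments "0 0 0 0;0 0 0 0;0 0 0 0;0 0 0 0;0 0 0 0" --hand -0.4

```text
clock: 10.6
position: [0.4676, 0.0176, 0.0798]
ee_rot: [0.019, 0.708, -0.012, 0.706]
ft_force: [-0.1, -0.3, -0.1]
grip_width: 0.699
```

```bash
python3 - <<'E'
from h import *
o=st()
s=camera("scene");cv2.imwrite("pics/s9.png",cv2.resize(s["img"][110:220,190:340],None,fx=5,fy=5,interpolation=cv2.INTER_CUBIC))
c=wr();cv2.imwrite("pics/w9.png",c["img"])
print((proj(s,(.4623,.0133,.106))-[190,110])*5)
E
```

```text
t 10.6 pos [0.4676 0.0176 0.0798] yaw z -2.5 xaxis [-0.002  0.01  -1.   ] F [-0.1 -0.3 -0.1] w 0.699
[325.54644657 257.75588805]
```

View pics/s9.png

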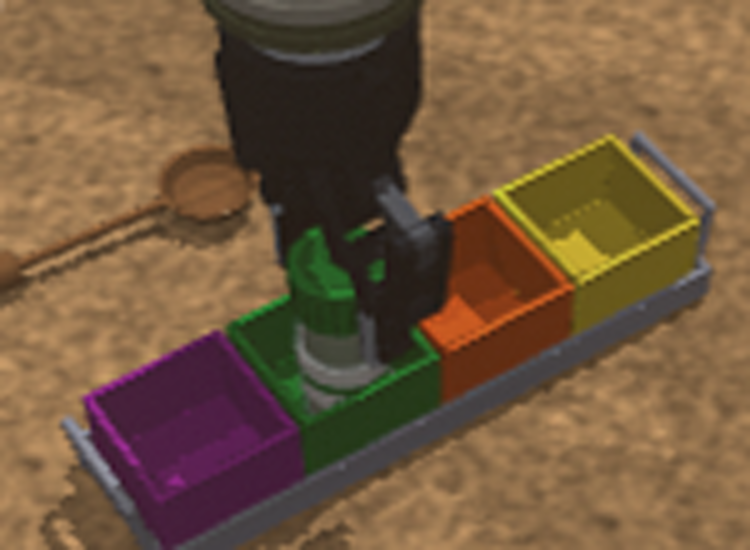

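View pics/w9.png

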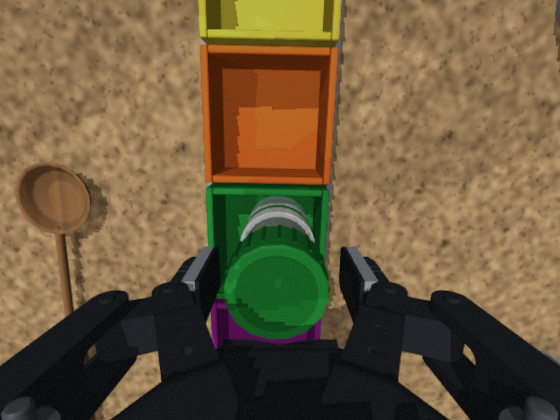

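play_rows --increments "-0.01 0 0 0;-0.02 0 0 0;-0.03 0 0 0;-0.04 0 0 0;-0.02 0 0 0;0 0.03 0.01 0;0 0.04 0.014 0;0 0.04 0.014 0;0 0.04 0.014 0;0 0.04 0.014 0;0 0.04 0.014 0;0 0.04 0.014 0;0 0.03 0.01 0;0 0.02 0.01 0;0 0 0 0;0 0 0 0"

```text
clock: 12.3
position: [0.6019, 0.3413, 0.2208]
ee_rot: [0.023, 0.705, -0.013, 0.709]
ft_force: [-0.1, -1.2, -0.8]
grip_width: 0.696
```

```bash
python3 - <<'E'
from h import *
o=st(); print(to(.5815,.363,.072))
E
```

```text
t 12.3 pos [0.6019 0.3413 0.2208] yaw z -2.85 xaxis [ 0.006  0.014 -1.   ] F [-0.1 -1.2 -0.8] w 0.696
[ 0.149   0.0185 -0.0222]
```

play_rows --increments "0.01 0.009 -0.011 0;0.02 0.009 -0.011 0;0.02 0 0 0;0 0 0 0;0 0 0 0" --hand -1

```text
clock: 12.8
position: [0.5775, 0.3596, 0.1707]
ee_rot: [0.024, 0.705, -0.014, 0.709]
ft_force: [0.0, -0.4, 0.5]
grip_width: 1.002
```

```bash
python3 - <<'E'
from h import *
o=st(); print(to(.5815,.363,.072))
c=wr();cv2.imwrite("pics/w10.png",c["img"])
s=camera("scene");cv2.imwrite("pics/s10.png",s["img"])
E
```

```text
t 12.8 pos [0.5775 0.3596 0.1707] yaw z -3.07 xaxis [ 0.006  0.015 -1.   ] F [ 0.  -0.4  0.5] w 1.002
[0.0988 0.0021 0.0033]
```

View pics/w10.png

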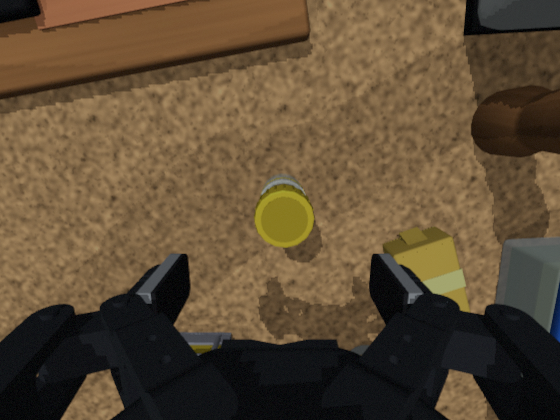

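View pics/s10.png

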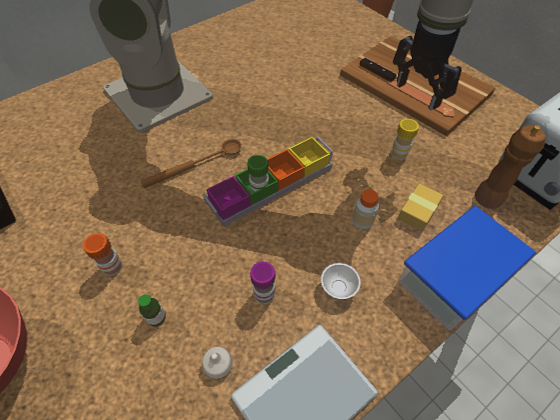

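play_rows --increments "0.02 0.002 0.003 0;0.02 0 0 0;0.02 0 0 0;0.02 0 0 0;0.01 0 0 0;0 0 0 0;0 0 0 0"

```text
clock: 13.6
position: [0.5868, 0.3629, 0.0869]
ee_rot: [0.028, 0.701, -0.012, 0.713]
ft_force: [-0.5, 0.1, 0.4]
grip_width: 1.003
```

```bash
python3 - <<'E'
from h import *
o=st(); print(to(.5815,.363,.072))
c=wr();cv2.imwrite("pics/w11.png",c["img"])
E
```

```text
t 13.6 pos [0.5868 0.3629 0.0869] yaw z -3.3 xaxis [ 0.017  0.022 -1.   ] F [-0.5  0.1  0.4] w 1.003
[ 0.0149 -0.0006 -0.0055]
```

View pics/w11.png

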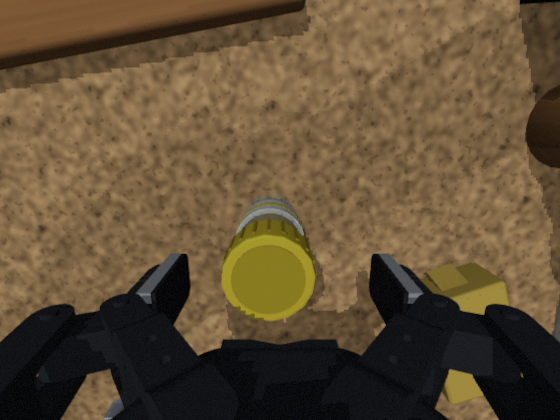

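play_rows --increments "0.008 -0.001 -0.005 0;0.007 0 0 0;0 0 0 0"

```text
clock: 13.95
position: [0.5825, 0.3632, 0.0733]
ee_rot: [0.029, 0.7, -0.012, 0.714]
ft_force: [0.2, -0.5, -0.1]
grip_width: 1.0
```

play_rows --increments "0 0 0 0;0 0 0 0;0 0 0 0;0 0 0 0;0 0 0 0;0 0 0 0;0 0 0 0;0 0 0 0" --hand 1

```text
clock: 14.75
position: [0.5826, 0.3635, 0.0737]
ee_rot: [0.029, 0.7, -0.011, 0.714]
ft_force: [0.2, 0.1, -0.0]
grip_width: 0.506
```

play_rows --increments "-0.02 0 0 0;-0.02 0 0 0;-0.03 0 0 0;-0.03 0 0 0;-0.02 0 0 0;-0.01 0 0 0;0 0 0 0"

```text
clock: 15.45
position: [0.5788, 0.3589, 0.205]
ee_rot: [0.028, 0.701, -0.013, 0.712]
ft_force: [-0.1, 0.7, -1.7]
grip_width: 0.505
```

```bash
python3 - <<'E'
from h import *
st(); print(to(.4702,.1621,.21))
E
```

```text
t 15.45 pos [0.5788 0.3589 0.205 ] yaw z -3.32 xaxis [ 0.016  0.02  -1.   ] F [-0.1  0.7 -1.7] w 0.505
[-0.0107 -0.2026 -0.0969]
```

play_rows --increments "0 -0.02 -0.01 0;0 -0.03 -0.015 0;0 -0.03 -0.015 0;0 -0.03 -0.015 0;0 -0.03 -0.015 0;0 -0.03 -0.013 0;0 -0.015 -0.008 0;0 0 0 0;0 0 0 0"

```text
clock: 16.35
position: [0.4683, 0.1717, 0.1869]
ee_rot: [0.024, 0.706, -0.015, 0.708]
ft_force: [-1.2, 0.5, -2.3]
grip_width: 0.502
```

```bash
python3 - <<'E'
from h import *
st(); print(to(.4702,.1621,.0818))
E
```

```text
t 16.35 pos [0.4683 0.1717 0.1869] yaw z -3.17 xaxis [ 0.003  0.012 -1.   ] F [-1.2  0.5 -2.3] w 0.502
[ 0.105  -0.0108  0.0021]
```

play_rows --increments "0.01 -0.006 0.001 0;0.02 -0.005 0.001 0;0.015 0 0 0;0.005 0 0 0;0 0 0 0;0 0 0 0"

```text
clock: 16.95
position: [0.4708, 0.1629, 0.1312]
ee_rot: [0.021, 0.706, -0.015, 0.708]
ft_force: [-0.4, 0.3, -1.5]
grip_width: 0.503
```

```bash
python3 - <<'E'
from h import *
o=st(); print(to(.4702,.1621,.0818))
s=camera("scene");a=cv2.resize(s["img"][100:210,230:360],None,fx=4,fy=4,interpolation=cv2.INTER_CUBIC)
c=wr();cv2.imwrite("pics/m12.png",np.hstack([a,cv2.resize(c["img"][:,170:400],(240,440))]))
E
```

```text
t 16.95 pos [0.4708 0.1629 0.1312] yaw z -2.92 xaxis [ 0.002  0.009 -1.   ] F [-0.4  0.3 -1.5] w 0.503
[ 0.0494 -0.0013 -0.0007]
```

View pics/m12.png

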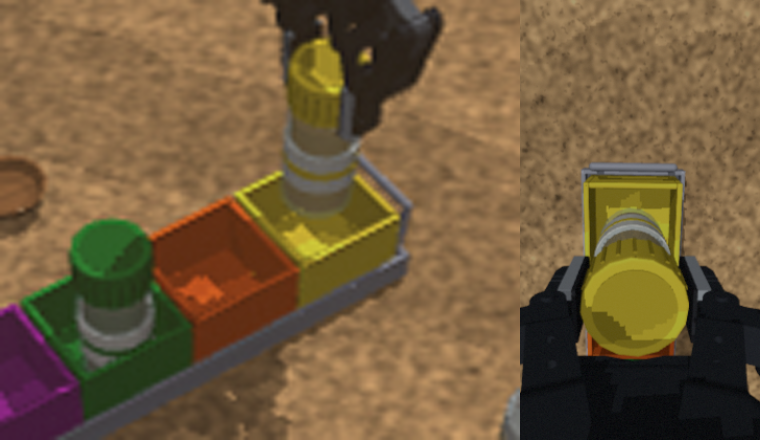

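play_rows --increments "0.015 -0.001 -0.001 0;0.015 0 0 0;0.008 0 0 0;0.004 0 0 0;0 0 0 0"

```text
clock: 17.55
position: [0.4723, 0.164, 0.0915]
ee_rot: [0.022, 0.704, -0.013, 0.71]
ft_force: [0.4, -1.0, -1.4]
grip_width: 0.506
```

```bash
python3 - <<'E'
from h import *
o=st(); print(to(.4702,.1621,.0818))
E
```

```text
t 17.55 pos [0.4723 0.164  0.0915] yaw z -2.88 xaxis [ 0.008  0.013 -1.   ] F [ 0.4 -1.  -1.4] w 0.506
[ 0.0096 -0.0021 -0.0021]
```

play_rows --increments "0.004 -0.002 -0.002 0;0.004 0 0 0"

```text
clock: 17.75
position: [0.471, 0.1624, 0.0843]
ee_rot: [0.023, 0.704, -0.013, 0.71]
ft_force: [-0.3, 0.1, -1.8]
grip_width: 0.503
```

play_rows --increments "0.002 0 0 0"

```text
clock: 17.85
position: [0.471, 0.1625, 0.0822]
ee_rot: [0.023, 0.704, -0.013, 0.71]
ft_force: [-0.1, -0.1, -1.5]
grip_width: 0.504
```

play_rows --increments "0.002 0 0 0"

```text
clock: 17.95
position: [0.4714, 0.1628, 0.0815]
ee_rot: [0.023, 0.703, -0.012, 0.71]
ft_force: [-13.5, -4.4, 38.8]
grip_width: 0.507
```

play_rows --increments "0 0 0 0;0 0 0 0"

```text
clock: 18.15
position: [0.4719, 0.1631, 0.0823]
ee_rot: [0.024, 0.703, -0.012, 0.711]
ft_force: [-0.5, -0.1, -1.6]
grip_width: 0.498
```

play_rows --increments "0 0 0 0;0 0 0 0;0 0 0 0;0 0 0 0;0 0 0 0" --hand -0.4

```text
clock: 18.65
position: [0.4722, 0.1633, 0.0824]
ee_rot: [0.024, 0.703, -0.012, 0.711]
ft_force: [-0.4, -0.0, -0.7]
grip_width: 0.704
```

```bash
python3 - <<'E'
from h import *
o=st()
s=camera("scene");a=cv2.resize(s["img"][100:210,230:360],None,fx=4,fy=4,interpolation=cv2.INTER_CUBIC)
c=wr();cv2.imwrite("pics/m13.png",np.hstack([a,cv2.resize(c["img"][:,170:400],(240,440))]))
E
```

```text
t 18.65 pos [0.4722 0.1633 0.0824] yaw z -2.88 xaxis [ 0.012  0.017 -1.   ] F [-0.4 -0.  -0.7] w 0.704
```

View pics/m13.png

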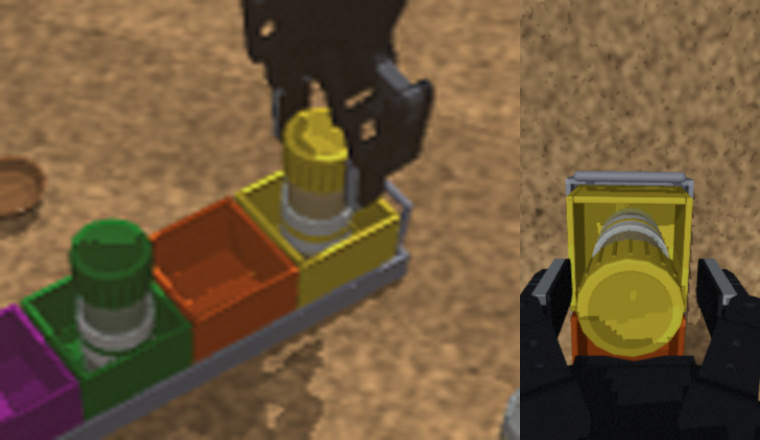

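play_rows --increments "-0.01 0 0 0;-0.02 0 0 0;-0.03 0 0 0;-0.04 0 0 0;-0.02 0 0 0;0 -0.02 0.02 0;0 -0.035 0.03 0;0 -0.04 0.03 0;0 -0.04 0.03 0;0 -0.04 0.03 0;0 -0.04 0.03 0;0 -0.03 0.025 0;0 -0.01 0.01 0;0 0 0 0;0 0 0 0"

```text
clock: 20.25
position: [0.668, -0.1089, 0.2159]
ee_rot: [0.021, 0.701, -0.009, 0.713]
ft_force: [0.2, 0.3, 0.3]
grip_width: 0.704
```

```bash
python3 - <<'E'
from h import *
o=st(); print(to(.6747,-.1212,.072))
c=wr();cv2.imwrite("pics/w14.png",c["img"])
s=camera("scene");cv2.imwrite("pics/s14.png",s["img"])
E
```

```text
t 20.25 pos [ 0.668  -0.1089  0.2159] yaw z -2.45 xaxis [ 0.018  0.017 -1.   ] F [0.2 0.3 0.3] w 0.704
[ 0.1437 -0.0146  0.0047]
```

View pics/w14.png

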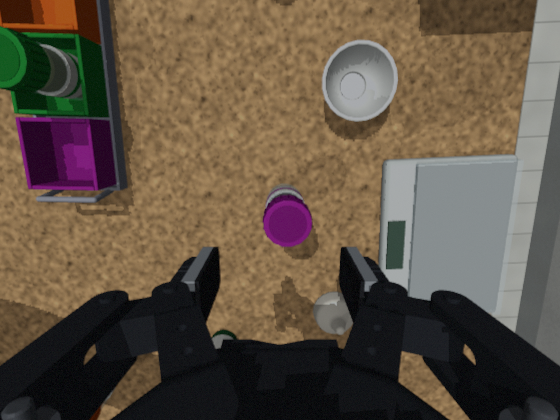

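View pics/s14.png

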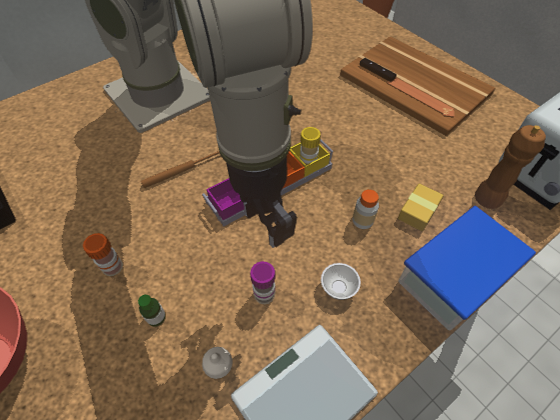

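play_rows --increments "0.01 -0.007 0.002 0;0.02 -0.007 0.002 0;0.03 0 0 0;0.03 0 0 0;0.02 0 0 0;0.01 0 0 0;0 0 0 0;0 0 0 0" --hand -1

```text
clock: 21.15
position: [0.6729, -0.1136, 0.0917]
ee_rot: [0.019, 0.7, -0.003, 0.714]
ft_force: [1.0, -0.0, 0.3]
grip_width: 0.999
```

```bash
python3 - <<'E'
from h import *
o=st(); print(to(.6747,-.1212,.072))
c=wr();cv2.imwrite("pics/w15.png",c["img"])
E
```

```text
t 21.15 pos [ 0.6729 -0.1136  0.0917] yaw z -1.84 xaxis [ 0.021  0.022 -1.   ] F [ 1.  -0.   0.3] w 0.999
[ 0.0195 -0.008   0.0016]
```

View pics/w15.png

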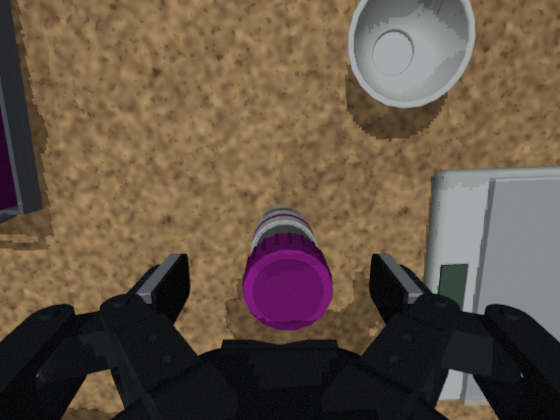

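play_rows --increments "0.01 -0.007 0.0025 0.01;0.009 0 0 0.01;0 0 0 0"

```text
clock: 21.5
position: [0.6773, -0.1211, 0.0738]
ee_rot: [0.027, 0.698, -0.011, 0.715]
ft_force: [-0.2, 0.3, -0.0]
grip_width: 0.997
```

play_rows --increments "0 0 0 0;0 0 0 0;0 0 0 0;0 0 0 0;0 0 0 0;0 0 0 0;0 0 0 0;0 0 0 0" --hand 1

```text
clock: 22.3
position: [0.6774, -0.1214, 0.0742]
ee_rot: [0.027, 0.698, -0.011, 0.716]
ft_force: [0.0, -1.0, -1.2]
grip_width: 0.508
```

play_rows --increments "-0.02 0 0 0;-0.02 0 0 0;-0.03 0 0 0;-0.03 0 0 0;-0.02 0 0 0;-0.01 0 0 0;0 0 0 0"

```text
clock: 23.0
position: [0.6725, -0.1235, 0.206]
ee_rot: [0.027, 0.7, -0.011, 0.714]
ft_force: [-0.1, 0.2, -2.0]
grip_width: 0.503
```

```bash
python3 - <<'E'
from h import *
st(); print(to(.4583,-.0566,.21))
E
```

```text
t 23.0 pos [ 0.6725 -0.1235  0.206 ] yaw z -3.08 xaxis [ 0.02   0.023 -1.   ] F [-0.1  0.2 -2. ] w 0.503
[-0.0068  0.0555 -0.2173]
```

play_rows --increments "0 0.005 -0.02 0;0 0.008 -0.03 0;0 0.008 -0.03 0;0 0.008 -0.03 0;0 0.008 -0.03 0;0 0.008 -0.03 0;0 0.005 -0.02 0;0 0 -0.01 0;0 0 0 0;0 0 0 0"

```text
clock: 24.0
position: [0.4624, -0.0584, 0.1899]
ee_rot: [0.025, 0.706, -0.009, 0.708]
ft_force: [0.1, 0.2, -2.0]
grip_width: 0.507
```

```bash
python3 - <<'E'
from h import *
st(); print(to(.4583,-.0566,.0822))
E
```

```text
t 24.0 pos [ 0.4624 -0.0584  0.1899] yaw z -2.76 xaxis [ 0.004  0.022 -1.   ] F [ 0.1  0.2 -2. ] w 0.507
[ 0.1077 -0.0008 -0.0045]
```

play_rows --increments "0.01 -0.001 -0.003 0;0.02 0 -0.002 0;0.015 0 0 0;0.008 0 0 0;0 0 0 0;0 0 0 0"

```text
clock: 24.6
position: [0.4585, -0.0597, 0.1317]
ee_rot: [0.024, 0.706, -0.011, 0.707]
ft_force: [0.1, 0.4, -1.4]
grip_width: 0.504
```

```bash
python3 - <<'E'
from h import *
o=st(); print(to(.4583,-.0566,.0822))
s=camera("scene");a=cv2.resize(s["img"][120:230,180:310],None,fx=4,fy=4,interpolation=cv2.INTER_CUBIC)
c=wr();cv2.imwrite("pics/m16.png",np.hstack([a,cv2.resize(c["img"][:,170:400],(240,440))]))
E
```

```text
t 24.6 pos [ 0.4585 -0.0597  0.1317] yaw z -2.88 xaxis [ 0.002  0.018 -1.   ] F [ 0.1  0.4 -1.4] w 0.504
[ 0.0495  0.0022 -0.0004]
```

View pics/m16.png

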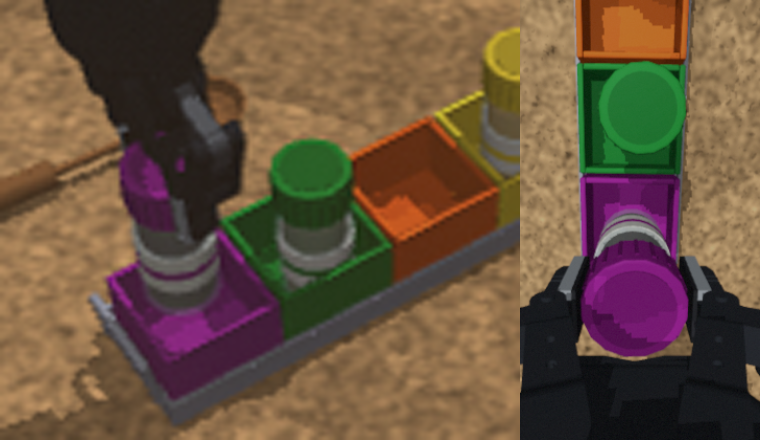

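play_rows --increments "0.015 0.001 -0.001 0;0.015 0 0 0;0.008 0 0 0;0.004 0 0 0;0 0 0 0"

```text
clock: 25.2
position: [0.4606, -0.0575, 0.0918]
ee_rot: [0.025, 0.704, -0.011, 0.71]
ft_force: [0.2, -0.2, -2.1]
grip_width: 0.504
```

```bash
python3 - <<'E'
from h import *
o=st(); print(to(.4583,-.0566,.0822))
E
```

```text
t 25.2 pos [ 0.4606 -0.0575  0.0918] yaw z -2.85 xaxis [ 0.009  0.019 -1.   ] F [ 0.2 -0.2 -2.1] w 0.504
[ 0.0096  0.0006 -0.0024]
```

play_rows --increments "0.004 0 -0.002 0;0.004 0 0 0"

```text
clock: 25.4
position: [0.4594, -0.0573, 0.0846]
ee_rot: [0.025, 0.703, -0.01, 0.71]
ft_force: [0.1, 0.9, -2.2]
grip_width: 0.503
```

play_rows --increments "0.001 0 0 0"

```text
clock: 25.5
position: [0.4594, -0.0572, 0.0834]
ee_rot: [0.025, 0.703, -0.01, 0.71]
ft_force: [-1.2, -0.4, -2.8]
grip_width: 0.505
```

play_rows --increments "0.001 0 0 0"

```text
clock: 25.6
position: [0.4595, -0.0572, 0.0824]
ee_rot: [0.025, 0.703, -0.01, 0.711]
ft_force: [-0.4, -0.1, -0.7]
grip_width: 0.507
```

Just touching (−0.7 N). Release.

play_rows --increments "0 0 0 0;0 0 0 0;0 0 0 0;0 0 0 0;0 0 0 0" --hand -0.4

```text
clock: 26.1
position: [0.4604, -0.0573, 0.0833]
ee_rot: [0.025, 0.703, -0.01, 0.711]
ft_force: [-0.1, -0.3, -0.1]
grip_width: 0.698
```

```bash
python3 - <<'E'
from h import *
o=st(); print(to(.4377,-.3319,.2),o["joint_pos"].round(2))
s=camera("scene");a=cv2.resize(s["img"][120:230,180:310],None,fx=4,fy=4,interpolation=cv2.INTER_CUBIC)
c=wr();cv2.imwrite("pics/m17.png",np.hstack([a,cv2.resize(c["img"][:,170:400],(240,440))]))
E
```

```text
t 26.1 pos [ 0.4604 -0.0573  0.0833] yaw z -2.86 xaxis [ 0.013  0.02  -1.   ] F [-0.1 -0.3 -0.1] w 0.698
[-0.1225 -0.2729 -0.0077] [-0.58  0.14  0.66  2.09 -0.13  0.94  0.11]
```

View pics/m17.png

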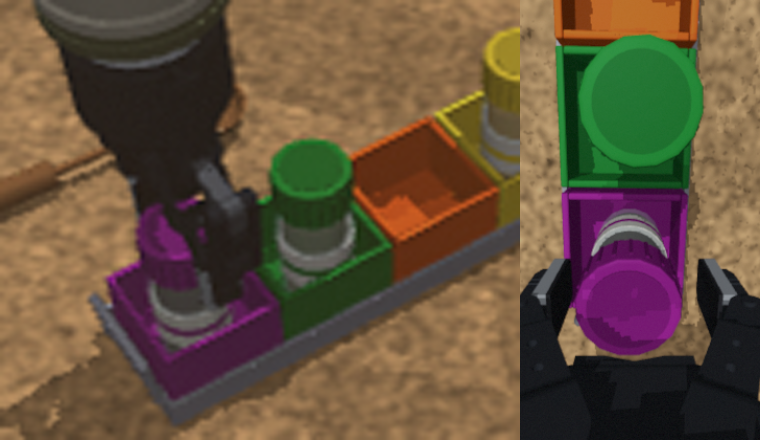

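Purple is standing. On to the orange jar.

play_rows --increments "-0.01 0 0 0;-0.02 0 0 0;-0.03 0 0 0;-0.04 0 0 0;-0.02 0 0 0;0 -0.02 0 0;0 -0.04 -0.001 0;0 -0.04 -0.001 0;0 -0.04 -0.001 0;0 -0.04 -0.001 0;0 -0.04 -0.001 0;0 -0.02 0 0;0 -0.01 0 0;0 0 0 0;0 0 0 0"

```text
clock: 27.7
position: [0.4399, -0.3202, 0.2142]
ee_rot: [0.024, 0.7, -0.011, 0.714]
ft_force: [-0.0, 1.0, 0.5]
grip_width: 0.701
```

```bash
python3 - <<'E'
from h import *
o=st(); print(to(.4377,-.3319,.072),o["joint_pos"].round(2))
c=wr();cv2.imwrite("pics/w18.png",c["img"])
E
```

```text
t 27.7 pos [ 0.4399 -0.3202  0.2142] yaw z -2.86 xaxis [ 0.021  0.018 -1.   ] F [-0.   1.   0.5] w 0.701
[ 0.1419 -0.0144 -0.0044] [-0.26  0.22  0.94  1.76 -0.22  1.25  0.69]
```

View pics/w18.png

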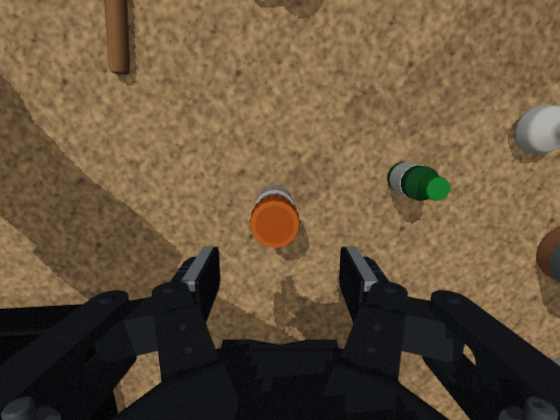

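play_rows --increments "0.01 -0.007 -0.002 0;0.02 -0.006 -0.002 0;0.03 0 0 0;0.03 0 0 0;0.02 0 0 0;0.01 0 0 0;0 0 0 0;0 0 0 0" --hand -1

```text
clock: 28.55
position: [0.4395, -0.3267, 0.0881]
ee_rot: [0.022, 0.699, -0.007, 0.715]
ft_force: [-1.6, -0.2, 0.2]
grip_width: 1.001
```

```bash
python3 - <<'E'
from h import *
o=st(); print(to(.4377,-.3319,.072))
c=wr();cv2.imwrite("pics/w19.png",c["img"])
E
```

```text
t 28.55 pos [ 0.4395 -0.3267  0.0881] yaw z -2.34 xaxis [ 0.024  0.021 -0.999] F [-1.6 -0.2  0.2] w 1.001
[ 0.0159 -0.0057 -0.0019]
```

View pics/w19.png

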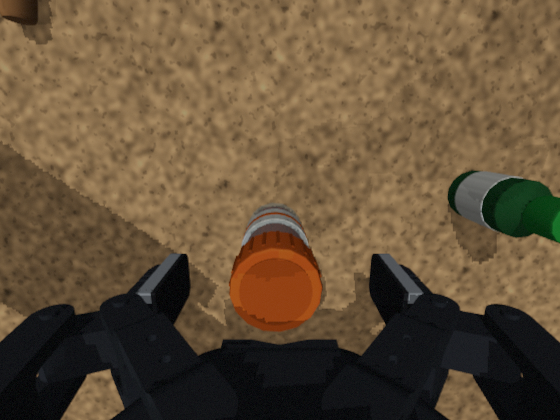

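play_rows --increments "0.008 -0.006 -0.001 0.01;0.006 0 0 0;0 0 0 0"

```text
clock: 28.9
position: [0.44, -0.3334, 0.0751]
ee_rot: [0.025, 0.697, -0.011, 0.717]
ft_force: [0.1, 0.6, 0.9]
grip_width: 1.002
```

play_rows --increments "0 0 0 0;0 0 0 0;0 0 0 0;0 0 0 0;0 0 0 0;0 0 0 0;0 0 0 0;0 0 0 0" --hand 1

```text
clock: 29.7
position: [0.4397, -0.3338, 0.0757]
ee_rot: [0.025, 0.697, -0.011, 0.717]
ft_force: [-0.3, -0.4, 0.7]
grip_width: 0.506
```

play_rows --increments "-0.02 0 0 0;-0.02 0 0 0;-0.03 0 0 0;-0.03 0 0 0;-0.03 0 0 0;-0.02 0 0 0;0 0 0 0"

```text
clock: 30.4
position: [0.4351, -0.3355, 0.2292]
ee_rot: [0.026, 0.698, -0.01, 0.716]
ft_force: [0.3, -0.4, -1.6]
grip_width: 0.508
```

```bash
python3 - <<'E'
from h import *
st(); print(to(.4662,.0892,.22))
E
```

```text
t 30.4 pos [ 0.4351 -0.3355  0.2292] yaw z -2.93 xaxis [ 0.026  0.021 -0.999] F [ 0.3 -0.4 -1.6] w 0.508
[0.019  0.4254 0.0091]
```

play_rows --increments "0 0.02 0 0;0 0.04 0.001 0;0 0.04 0.001 0;0 0.04 0.001 0;0 0.04 0.001 0;0 0.04 0.001 0;0 0.04 0.001 0;0 0.04 0.001 0;0 0.04 0.001 0;0 0.03 0 0;0 0.02 0 0;0 0.01 0 0;0 0 0 0;0 0 0 0"

```text
clock: 31.8
position: [0.4579, 0.0805, 0.2246]
ee_rot: [0.024, 0.702, -0.01, 0.712]
ft_force: [0.9, -0.4, -0.4]
grip_width: 0.505
```

```bash
python3 - <<'E'
from h import *
st(); print(to(.4662,.0892,.0837))
E
```

```text
t 31.8 pos [0.4579 0.0805 0.2246] yaw z -2.8 xaxis [ 0.014  0.019 -1.   ] F [ 0.9 -0.4 -0.4] w 0.505
[0.1412 0.0064 0.006 ]
```

play_rows --increments "0.01 0.003 0.003 0;0.02 0.003 0.003 0;0.03 0 0 0;0.02 0 0 0;0.01 0 0 0;0 0 0 0;0 0 0 0"

```text
clock: 32.5
position: [0.4673, 0.0814, 0.1298]
ee_rot: [0.028, 0.701, -0.014, 0.712]
ft_force: [-0.7, -0.2, -0.5]
grip_width: 0.505
```

```bash
python3 - <<'E'
from h import *
o=st(); print(to(.4662,.0892,.0837))
s=camera("scene");a=cv2.resize(s["img"][100:210,210:340],None,fx=4,fy=4,interpolation=cv2.INTER_CUBIC)
c=wr();cv2.imwrite("pics/m20.png",np.hstack([a,cv2.resize(c["img"][:,170:400],(240,440))]))
E
```

```text
t 32.5 pos [0.4673 0.0814 0.1298] yaw z -3.42 xaxis [ 0.016  0.019 -1.   ] F [-0.7 -0.2 -0.5] w 0.505
[ 0.0462  0.0068 -0.0023]
```

View pics/m20.png

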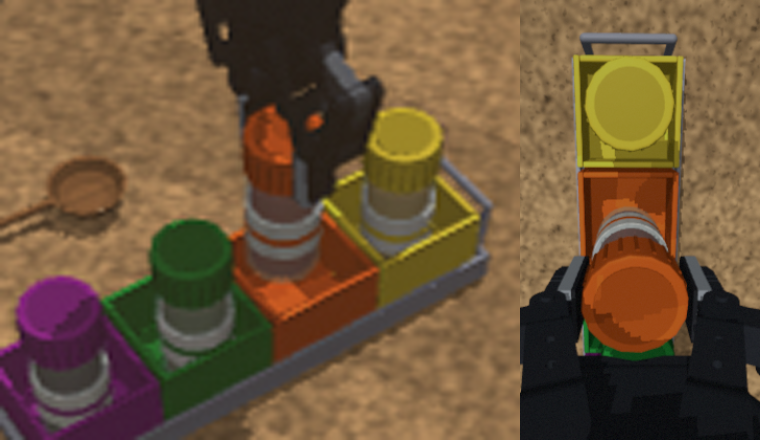

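play_rows --increments "0 0.006 -0.002 0;0.01 0 0 0;0.01 0 0 0;0 0 0 0"

```text
clock: 33.0
position: [0.4673, 0.0898, 0.1107]
ee_rot: [0.028, 0.7, -0.013, 0.714]
ft_force: [0.2, -0.7, -1.1]
grip_width: 0.505
```

```bash
python3 - <<'E'
from h import *
o=st(); print(to(.4665,.0885,.0837))
s=camera("scene");a=cv2.resize(s["img"][100:210,210:340],None,fx=4,fy=4,interpolation=cv2.INTER_CUBIC)
c=wr();cv2.imwrite("pics/m21.png",np.hstack([a,cv2.resize(c["img"][:,170:400],(240,440))]))
E
```

```text
t 33.0 pos [0.4673 0.0898 0.1107] yaw z -3.34 xaxis [ 0.02   0.022 -1.   ] F [ 0.2 -0.7 -1.1] w 0.505
[ 0.0269 -0.002  -0.0013]
```

View pics/m21.png

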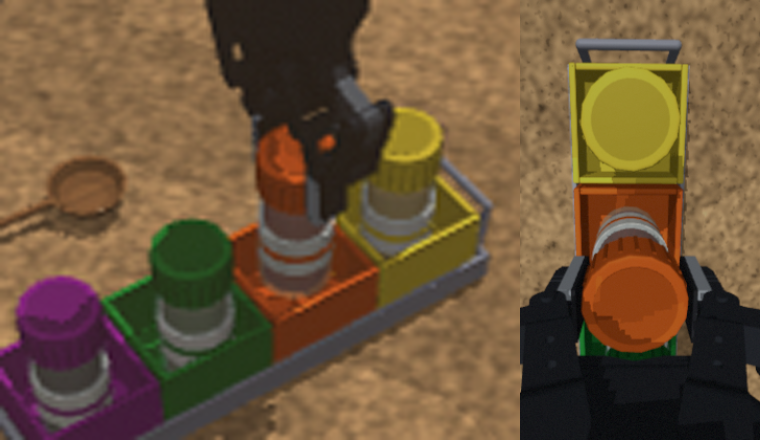

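play_rows --increments "0.008 -0.001 -0.001 0;0.007 0 0 0;0.004 0 0 0;0.003 0 0 0"

```text
clock: 33.5
position: [0.4676, 0.0891, 0.0883]
ee_rot: [0.029, 0.699, -0.013, 0.714]
ft_force: [0.5, -0.4, -1.6]
grip_width: 0.505
```

play_rows --increments "0.0015 0 -0.001 0"

```text
clock: 33.6
position: [0.4665, 0.089, 0.0863]
ee_rot: [0.029, 0.699, -0.013, 0.714]
ft_force: [0.6, 0.0, -0.3]
grip_width: 0.506
```

play_rows --increments "0.001 0 0 0"

```text
clock: 33.7
position: [0.4664, 0.089, 0.0851]
ee_rot: [0.029, 0.699, -0.013, 0.714]
ft_force: [0.1, -0.1, -0.8]
grip_width: 0.502
```

play_rows --increments "0.001 0 0 0"

```text
clock: 33.8
position: [0.4665, 0.0891, 0.0841]
ee_rot: [0.029, 0.699, -0.013, 0.714]
ft_force: [-0.5, 0.9, -1.5]
grip_width: 0.509
```

play_rows --increments "0.0005 0 0 0"

```text
clock: 33.9
position: [0.4665, 0.0892, 0.0836]
ee_rot: [0.029, 0.699, -0.013, 0.714]
ft_force: [-1.8, 0.2, 4.5]
grip_width: 0.503
```

Contact (+4.5 N). Release.

play_rows --increments "0 0 0 0;0 0 0 0;0 0 0 0;0 0 0 0;0 0 0 0" --hand -0.4

```text
clock: 34.4
position: [0.4674, 0.0895, 0.0845]
ee_rot: [0.029, 0.699, -0.013, 0.715]
ft_force: [-0.4, -0.6, 0.2]
grip_width: 0.702
```

play_rows --increments "-0.01 0 0 0;-0.02 0 0 0;-0.03 0 0 0;-0.04 0 0 0;-0.04 0 0 0;-0.02 0 0 0;0 0.04 0 0;0 0.04 0 0;0 0.04 0 0;0 0.04 0 0;0 0.04 0 0;0 0.04 0 0;0 0.02 0 0;0 0 0 0;0 0 0 0"

```text
clock: 35.9
position: [0.4807, 0.3516, 0.2704]
ee_rot: [0.034, 0.696, -0.014, 0.718]
ft_force: [0.0, -0.8, -0.7]
grip_width: 0.704
```

```bash
python3 - <<'E'
from h import *
o=st()
s=camera("scene");cv2.imwrite("pics/s22.png",s["img"])
t=camera("top");cv2.imwrite("pics/t22.png",t["img"])
cv2.imwrite("pics/s22c.png",cv2.resize(s["img"][100:230,190:350],None,fx=4.5,fy=4.5,interpolation=cv2.INTER_CUBIC))
E
```

```text
t 35.9 pos [0.4807 0.3516 0.2704] yaw z -3.9 xaxis [ 0.032  0.028 -0.999] F [ 0.  -0.8 -0.7] w 0.704
```

View pics/s22.png

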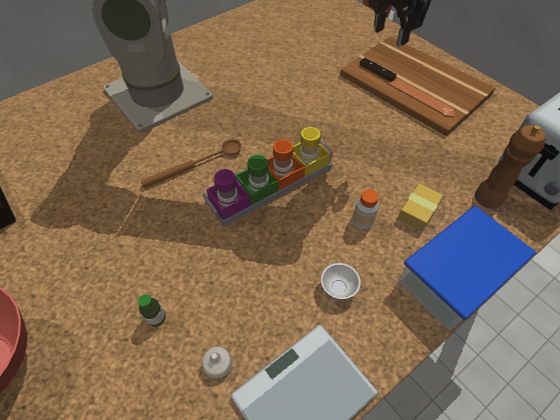

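View pics/s22c.png

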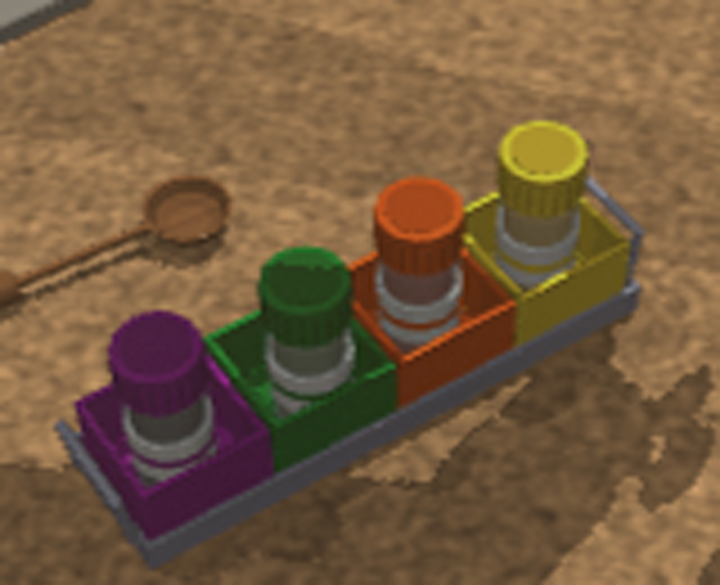

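View pics/t22.png

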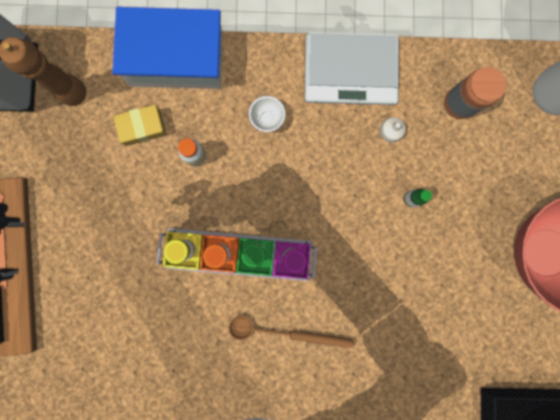

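```bash
python3 - <<'E'
from h import *
print(workorder.hand_in()); print(get_obs()["clock"])
E
```

```text
the job is handed in; nothing more can be done
None
the job is handed in; nothing more can be done
```

All four spice jars are back in the caddy, each standing upright in the cup of its own cap colour. I handed the job in at about 36 s on the robot's clock. I lowered each jar until it touched the cup floor, then released it.

- **Last checks:** the final scene and top pictures, taken with the gripper well clear, show all four jars upright in their matching cups. The vitamin bottle and the flavouring bottle are where they started. I judged this by eye and did not measure the final positions.
- **Camera disagreement:** the wrist camera placed jars and cups about 4–7 mm further along y than the fixed cameras did. I used a compromise, and the grasps and the roughly 10 mm of clearance in the cups absorbed it.
- **Tilt:** the tool tilt drifted to about 2.4° by the end of the job, and I could not correct it. It stayed under about 2° while holding jars.
- **Yellow jar:** it touched the cup floor with a brief push of about 39 N up on the tool, about 41 N in total. The purple and orange jars touched down gently.
- **Green jar:** I pressed it down several times after it had probably reached the floor. The force readings did not show this, so its contact force is unknown.

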